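Back the index wheel off one notch

ROBOT

A 6-joint arm with a two-finger parallel gripper is mounted at the origin on the work surface. World frame = base frame: x ahead of the robot, y to its left, z up, the work surface at z = 0. Lengths are in m, angles in rad, forces in N, time in s.
With the tool pointing down it reaches from about 0.35 to 0.875 m from the base axis. Payload 15.5 kg.
Tool frame: the origin (TCP) lies midway between the tips of the shut fingers; the grasp point (between the pads) lies bot.hold_point_z behind it (bot.hold_point_z is the distance from the TCP to the grasp point, in m); z points along the fingers, y is the direction in which the jaws open and shut (so a half turn about z gives the same grasp; the last joint's range is limited). The gripper opens to 85 mm and grips with 20 to 120 N. Pads are 22 mm wide; open, the fingers measure 114 mm over their backs; the gripper's body (76 mm by 85 mm) begins 54 mm behind the grasp point. The pads swing forward as they close: fully open they stand 13 mm farther back than shut.
Start: joints at [-1.387, 0.494, 1.345, -0, 1.302, -0.096], TCP at [0.173, -0.601, 0.231] pointing down, gripper open.
Joint ranges: [-2.91, 2.91], [-0.82, 2.16], [0.22, 2.67], [-1.22, 4.37], [0.12, 2.79], [-3.08, 3.08]. Speed limits (rad/s): [1.89, 1.89, 2.57, 3.01, 3.01, 3.01].

INTERFACE

Orientations are given as a unit quaternion [w, x, y, z].
In Python, from plant import bot, viewer, workorder, finder gives the robot as it stands.
- The arm moves only by the tool drive_tool, never from a script. Its argument "deltas" is one flat list of numbers, 5 for each row, row after row: the shift along the tool's x, y, z in m, then the turn about the tool's z in degrees, then the opening, from 0 (shut) to 1 (fully open). A call has 1 to 12 rows; each row is the pose to reach, as a shift and turn from the pose commanded when the call began, along the tool's axes at that moment; what a row does not reach only later rows make up. A row lasts 1/12 s, in which the tool goes at most 41.7 mm and 7.16 degrees, less where a joint would pass 70% of its speed; a pose out of reach is approached as far as the arm can. A call with a gripper value outside its range is refused whole. The fingers move at their own pace and stop on an object; "force" is the grip in N (left out, the last holds). Time passes only in rows, so rows that repeat a pose let the fingers close. It gives the time, the measured TCP pose, the force and the opening at its end, in the units of the state.
- bot.read_state(): the state, without advancing time (a new reading comes with each control period).
- viewer.read_camera(name): name is "side" or "top" or "wrist"; returns the picture (420x560x3 uint8, red, green, blue); there is no depth.
- viewer.camera_params(name): a dict with "vertical_fov" (degrees; the focal length in pixels is half the picture's height over the tangent of half this angle, whatever the lens; pixels are square), "cx", "cy" (the principal point, pixels), "R" (3x3) and "t" (3): a world point X has camera coordinates R X + t. Camera axes: x right, y down, z forward; pixel columns grow to the right and rows downward; lengths in m; the calibration is good to about 2 mm. A picture is of the moment at which its call begins: read the wrist's pose just before it. camera_params takes no time and is no camera call; for the wrist camera it gives the pose at the moment of the call.
- workorder.finish_job(): hands the job in, once; it reports no verdict.
Trained networks look in the newest picture that a camera, given by its name, has taken for a name from the list of things; names that differ only in an ending like _2 or _b are one class to them, and where a whole thing is asked for, a point or a joint stands for the part that bears it (a point fixed in the world has none). Each returns a list of dicts, best first, with "score" (0 to 1); they miss things now and then, are a little off and sometimes report something else, mostly with a low value. They report only what shows in the picture. A call takes as long as a camera call.
- finder.boxes_of(camera, name): "bbox" ([left, top, width, height] in pixels, round what is visible of it).
- finder.pinpoint(camera, name): "at" ([column, row] in pixels: a listed point, or the origin of a listed thing).
The state is a dict: "time_s": time; "joint_pos": joint angles; "qvel": joint speeds; "effort": joint torques, N m; "eef_pos": TCP position; "tool_rot": TCP orientation; "wrist_force": force on the tool from outside, world axes, zero at the start; "torque": the same for the moment, N m; "opening": finger opening in m.
Only numpy, scipy, OpenCV 4.12 (cv2) and the standard library are available. Lean on these libraries where they do the work, as an engineer would, in place of code of your own. Each camera call takes 0.05 s, during which the arm holds its last target. There are 200 camera calls.

TASK

The ratchet wheel of the index table, which carries the transducer, has been advanced one notch too far. With a fingertip throw the pawl back by its upright tab, push the wheel backward (clockwise from above) by one of its posts to the next notch, and then tip the pawl down again so that it drops fully home in that notch. Leave the transducer standing in its cup, and disturb nothing else on the bench, the green button included.

Things in the scene. Friction and masses are not known exactly. Their poses are not given: they have to be found in the camera images.
- index_base: Aluminium base plate of the index table, screwed down (immovable), 12 mm thick: 180 x 190 mm under the wheel plus an 80 mm wide tongue towards +y (to y = +190 mm) carrying the pawl's bracket. Origin on the bench under the wheel's axis; z up; +y points from the wheel's axis to the pawl, whose hinge is at y = +135 mm between two cheeks (40 mm over both, up to z = 66 mm).
- wheel_center (a point): On the wheel's upright axis, level with the disc's top, 36 mm above the bench. Wheel: dark steel disc 164 mm across, with ten bright steel saw teeth standing on its rim (radius 64 to 80 mm, crests 48 mm above the bench) and three upright push posts. It stays where it is left (friction about 0.09 N m: 2 N at a post).
- wheel (a joint): Wheel angle, rad; grows clockwise seen from above, which is BACKWARD. One notch = a tenth of a turn = 0.628. Starts within 0.05 of 0, the nose in a notch; the nose has about +-0.07 of play in each notch (about 0, 0.628 ..). With the pawl down an upright tooth face blocks backward turning; forward, a slope lifts the pawl and it clicks into the next notch.
- pawl_nose (a point): Underside of the pawl's nose, 63 mm from the hinge towards the wheel, 21 mm below it (37 mm above the bench when down). If the lowered nose ends on a slope, pushing the wheel backward slides it down into the notch and against the next upright face; if it ends on a crest just past the notch, a little forward push drops it in.
- pawl (a joint): Lift angle of the pawl, rad: 0 = down, nose fully in a notch; about 0.2 = nose level with the tooth crests; 1.45 = thrown back against its stop. No spring: it balances at about 0.65; below that it falls down by itself, above that it falls back and stays open at 1.45. Less than 1 N at the tab moves it.
- pawl_hinge (a point): Middle of the pawl's level hinge axis, along the base plate's x, 58 mm above the bench. The pawl is an L: with it down, an arm (14 mm wide, 10 thick, 71 long) lies level towards the wheel, nose under its end, and a tab (24 mm wide, 8 thick, 55 tall) stands over the hinge. Pushing the tab away from the wheel lifts the nose.
- pawl_tab (a point): Middle of the tip of the pawl's tab, 55 mm from the hinge axis (at the top, 113 mm above the bench, when the pawl is down).
- pawl_end (a point): Middle of the end face of the pawl's arm, 71 mm from the hinge axis. With the pawl thrown back the arm stands up over the hinge (end 128 mm above the bench) and the tab lies level, pointing away from the wheel; pushing the standing arm towards the wheel lowers the pawl again.
- transducer: Silver transducer cylinder, 30 mm across, 48 mm tall, standing loose in a black cup (rim 44 mm across outside, 54 mm above the bench) on the middle of the wheel and turning with it; origin at the centre of its underside, 41 mm above the bench. It must stay there: not lifted, not tipped.
- coupler_a: Bystander: stainless quick coupler, 28 mm across, 46 mm tall, standing loose on the bench by the index table; origin at the centre of its underside.
- coupler_b: Bystander: a second, identical stainless quick coupler, standing loose.
- puck: Bystander: black aluminium mounting puck, disc 56 mm across, 20 mm tall, loose on the bench; origin at the centre of its underside.
- spare_transducer: Bystander: spare silver transducer cylinder, 30 mm across, 48 mm tall, standing loose on the bench; origin at the centre of its underside.
- spanner: Bystander: steel spanner 150 mm long, lying loose on the bench at the right.
- green_button (a joint): Bystander: domed green push button on a steel control box at the left; 0 = out, 0.006 m = fully pressed. Not to be pressed.
- post0 (a point): Top centre of an upright steel push post on the wheel, 10 mm across, 45 mm tall (top 81 mm above the bench), 48 mm from the wheel's axis; at the start on the side away from the pawl (base plate's -y). It turns with the wheel.
- post1 (a point): Top centre of an upright steel push post on the wheel, 10 mm across, 45 mm tall (top 81 mm above the bench), 48 mm from the wheel's axis; at the start 60 degrees clockwise of the pawl, on the base plate's +x side. It turns with the wheel.
- post2 (a point): Top centre of an upright steel push post on the wheel, 10 mm across, 45 mm tall (top 81 mm above the bench), 48 mm from the wheel's axis; at the start 60 degrees anticlockwise of the pawl, on the base plate's -x side. It turns with the wheel.

How it is judged:
On the way, in this order (a step that is already met when the one before it is completed fails the run):
1. the pawl is thrown back and stays open, the wheel not yet moved (value of joint pawl above 1.2 rad and value of joint wheel between -0.2 and 0.2 rad), for 0.2 s.
2. the wheel has been pushed backward over the tooth (value of joint wheel above 0.35 rad), for 0.1 s.
At the end, for the whole second after the job is handed in: The pawl is down in the notch (within 0.04 rad of fully home), the wheel stands one notch back (0.41 to 0.74 rad) and is at rest, the transducer stands in its cup, and all bystanders are within 20 mm of their starting places (value of joint pawl below 0.04 rad and value of joint wheel between 0.41 and 0.74 rad and velocity of joint wheel between -0.05 and 0.05 rad/s and height (world z) of transducer between 0.036 and 0.046 m and angle between transducer's own z axis and vertical below 0.15 rad and distance of each of coupler_a, coupler_b, puck, spare_transducer, spanner from where it was at the start of the episode below 0.02 m); the robot touches nothing.
It fails at once if the transducer is lifted out of its cup (height (world z) of transducer above 0.05 m).
It fails at once if the transducer is tipped (angle between transducer's own z axis and vertical above 0.3 rad).
It fails at once if the green button is pressed (value of joint green_button above 0.003 m).
It fails at once if a bystander is knocked or carried away (distance of any of coupler_a, coupler_b, puck, spare_transducer, spanner from where it was at the start of the episode above 0.02 m).
It also fails if it takes over 51 s, if anything falls off the work surface, if the arm or the gripper's body presses on something with over 40 N, if the wrist force passes 120 N, or if a joint passes its speed limit or range.

## Working session

There is one attempt and no reset: what is moved stays moved. The work goes in short steps, Python scripts to look and compute and a tool call to move; the robot and the scene stay as the last step left them, time stands still between calls to the robot, and variables do not carry over. Pictures are saved under pics/ and viewed, about 8 in all and at most 12, crops included, and the job is handed in when it is done.

Besides the shell and the picture viewer there is one more tool, called as name(argument=value, ...), one argument or row to a line, values as JSON. drive_tool: Moves the arm, as the interface text tells. Its arguments: {"type":"object","properties":{"deltas":{"type":"array","items":{"type":"number"}},"force":{"type":"number"}},"required":["deltas"]}

```bash
mkdir -p pics
cat > h.py <<'E'
import numpy as np, cv2
from scipy.optimize import least_squares
from plant import bot, viewer, workorder, finder
def cam(n):
    p=viewer.camera_params(n); f=210/np.tan(np.radians(p["vertical_fov"])/2)
    return f,p["cx"],p["cy"],np.array(p["R"]),np.array(p["t"])
def proj(c,X):
    f,cx,cy,R,t=c; q=R@np.asarray(X)+t; return np.array([cx+f*q[0]/q[2],cy+f*q[1]/q[2]])
def onz(c,uv,z):
    f,cx,cy,R,t=c; d=R.T@np.array([(uv[0]-cx)/f,(uv[1]-cy)/f,1]); o=-R.T@t
    return o+d*(z-o[2])/d[2]
def shot(n,fn=None):
    c=cam(n); im=viewer.read_camera(n)
    if fn: cv2.imwrite(fn,cv2.cvtColor(im,cv2.COLOR_RGB2BGR))
    return c,im
E
python3 - <<'E'
from h import *
Z=dict(wheel_center=.036,pawl_hinge=.058,pawl_tab=.113,pawl_end=.058,post0=.081,post1=.081,post2=.081,transducer=.041,coupler_a=0,puck=0,spare_transducer=0,spanner=0,green_button=.05,pawl_nose=.037,index_base=0)
for n in("top","side"):
    c,im=shot(n,f"pics/{n}0.png"); print(n,"cam at",(-c[3].T@c[4]).round(3))
    for k,z in Z.items():
        for r in finder.pinpoint(n,k)[:2]:
            print(k,round(r["score"],2),np.round(r["at"],1),onz(c,r["at"],z).round(4))
s=bot.read_state();print(s["time_s"],s["eef_pos"],s["tool_rot"],s["opening"],bot.hold_point_z)
E
```

```text
top cam at [0.303 0.012 1.398]
wheel_center 0.74 [286.5 212.6] [0.5517 0.0051 0.036 ]
pawl_hinge 0.8 [232.7 206. ] [0.5627 0.141  0.058 ]
pawl_hinge 0.3 [278.1 192.1] [0.6002 0.0272 0.058 ]
pawl_tab 0.6 [233.4 199. ] [0.5694 0.1345 0.113 ]
pawl_end 0.78 [259.1 208. ] [0.5585 0.0744 0.058 ]
post0 0.95 [269.4 226.3] [0.5087 0.047  0.081 ]
post0 0.88 [303.9 214.8] [ 0.5386 -0.0377  0.081 ]
post1 0.95 [269.4 226.3] [0.5087 0.047  0.081 ]
post1 0.88 [303.9 214.8] [ 0.5386 -0.0377  0.081 ]
post2 0.95 [269.4 226.3] [0.5087 0.047  0.081 ]
post2 0.88 [303.9 214.8] [ 0.5386 -0.0377  0.081 ]
transducer 0.41 [283.2 212.1] [0.552  0.0135 0.041 ]
coupler_a 0.54 [341.1 227.9] [ 0.5197 -0.138   0.    ]
coupler_a 0.51 [296.8 168.5] [ 0.678 -0.021  0.   ]
puck 0.92 [241.8 261.7] [0.4279 0.1186 0.    ]
spare_transducer 0.69 [161.9 167. ] [0.6771 0.3384 0.    ]
spare_transducer 0.22 [284.3 213.4] [0.5561 0.0107 0.    ]
spanner 0.91 [435.3 311.4] [ 0.3088 -0.3759  0.    ]
spanner 0.67 [257.3 207.9] [0.5698 0.0818 0.    ]Traceback (most recent call last):
  File "<stdin>", line 6, in <module>
ValueError: it knows: coupler, index_base, pawl_end, pawl_hinge, pawl_nose, pawl_tab, post, puck, spanner, spare_transducer, transducer, wheel_center
```

```bash
python3 -c "
import cv2,numpy as np
a=cv2.imread('pics/top0.png');b=cv2.imread('pics/side0.png')
cv2.imwrite('pics/both0.png',cv2.resize(np.hstack([a,b]),(800,300),interpolation=cv2.INTER_AREA))"
```

```text
[ WARN:0@0.025] global loadsave.cpp:275 findDecoder imread_('pics/side0.png'): can't open/read file: check file path/integrity
Traceback (most recent call last):
ValueError: all the input arrays must have same number of dimensions, but the array at index 0 has 3 dimension(s) and the array at index 1 has 1 dimension(s)
```

View pics/top0.png

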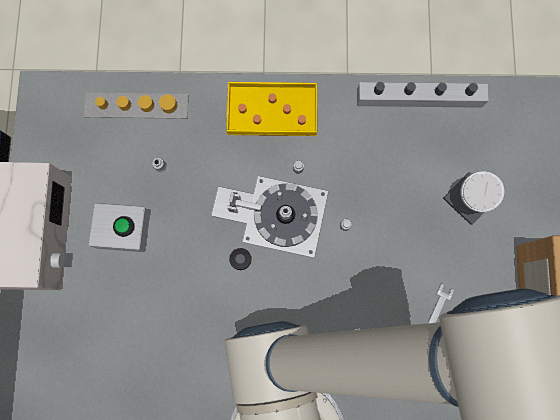

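The top view shows the wheel at about (286,213), the bracket at about (234,203), the puck at (240,259), the couplers at (298,166) and (346,224), and the green button at (123,226). Next is the side view.

Run:
```python
from h import *
Z=dict(wheel_center=.036,pawl_hinge=.058,pawl_tab=.113,pawl_end=.058,post0=.081,transducer=.041,coupler_a=0,puck=0,index_base=0)
c,im=shot("side","pics/side0.png"); print("cam at",(-c[3].T@c[4]).round(3))
for k,z in Z.items():
        for r in finder.pinpoint("side",k)[:3]:
            print(k,round(r["score"],2),np.round(r["at"],1),onz(c,r["at"],z).round(4))
s=bot.read_state();print(s["time_s"],s["eef_pos"],s["tool_rot"],s["opening"],bot.hold_point_z)
```

```text
cam at [0.215 0.821 0.669]
wheel_center 0.6 [277.1 223.6] [0.5527 0.0195 0.036 ]
pawl_hinge 0.89 [249.7 241.4] [0.5759 0.1395 0.058 ]
pawl_hinge 0.53 [169.9 309. ] [0.6327 0.3921 0.058 ]
pawl_tab 0.74 [246.7 222.5] [0.5809 0.1383 0.113 ]
pawl_tab 0.36 [307.9 206. ] [0.4673 0.0199 0.113 ]
pawl_end 0.74 [264.4 229.6] [0.5615 0.0827 0.058 ]
post0 0.97 [288.6 215.7] [0.514 0.034 0.081]
post0 0.79 [289.8 196. ] [ 0.5446 -0.0562  0.081 ]
post0 0.59 [258.1 210.9] [0.5966 0.0416 0.081 ]
transducer 0.73 [283.8 222. ] [0.536  0.0127 0.041 ]
transducer 0.38 [261.7 235.3] [0.5679 0.087  0.041 ]
coupler_a 0.56 [242.2 216.8] [ 0.68   -0.0214  0.    ]
coupler_a 0.5 [308.5 207.6] [ 0.5142 -0.1352  0.    ]
puck 0.63 [308.  268.8] [0.4302 0.1215 0.    ]
index_base 0.74 [278.8 233.9] [0.5495 0.0168 0.    ]
1.15 [ 0.17259703 -0.60070292  0.23128926] [-4.74880626e-07  9.90227869e-01  1.39458839e-01 -1.15292188e-05] 0.08536717947082555 0.0187
```

View pics/side0.png

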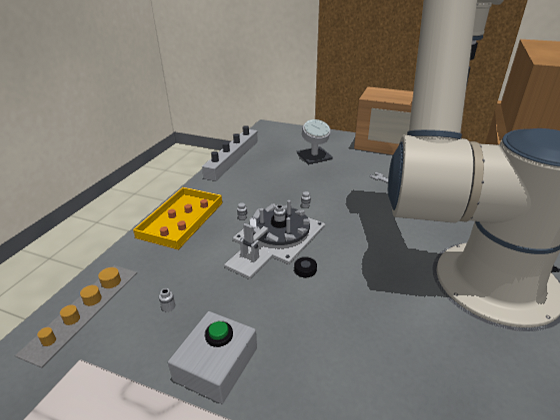

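The side view confirms the layout, with the tab up near (249,225) and the wheel near (280,222). Next I fit the base pose and get the wrist camera geometry.

```bash
cat >> h.py <<'E'
def ax():
    s=bot.read_state(); w,x,y,z=s["tool_rot"]
    from scipy.spatial.transform import Rotation as Ro
    return s,np.array(s["eef_pos"]),Ro.from_quat([x,y,z,w]).as_matrix()
def base2w(p,b): # p=(cx,cy,yaw)
    c,s=np.cos(p[2]),np.sin(p[2]); return np.array([p[0]+c*b[0]-s*b[1],p[1]+s*b[0]+c*b[1],b[2]])
def post(i,w):
    a=np.radians([-90,30,150][i])-w; return np.array([.048*np.cos(a),.048*np.sin(a),.081])
def fit(obs,x0):  # obs: (cam, kind/local point fn(w), uv)
    f=lambda q: np.concatenate([proj(c,base2w(q,L(q[3])))-uv for c,L,uv in obs])
    return least_squares(f,x0,loss="soft_l1",f_scale=2)
def shift(target,yaw_x):  # deltas for TCP to target, tool x axis to world angle yaw_x
    s,p,R=ax(); d=R.T@(np.array(target)-p); cur=np.arctan2(R[1,0],R[0,0])
    t=np.degrees((cur-yaw_x+np.pi)%(2*np.pi)-np.pi); return np.append(d,t).round(4)
E
python3 - <<'E'
from h import *
t,s=cam("top"),cam("side"); K=lambda *b:(lambda w:np.array(b))
P=[lambda w,i=i:post(i,w) for i in range(3)]
obs=[(t,K(0,0,.036),[286.5,212.6]),(t,K(0,.135,.058),[232.7,206]),(t,K(0,.135,.113),[233.4,199]),(t,K(0,.064,.058),[259.1,208]),(t,P[2],[269.4,226.3]),(t,P[0],[303.9,214.8]),
(s,K(0,0,.036),[277.1,223.6]),(s,K(0,.135,.058),[249.7,241.4]),(s,K(0,.135,.113),[246.7,222.5]),(s,K(0,.064,.058),[264.4,229.6]),(s,P[2],[288.6,215.7]),(s,P[0],[289.8,196]),(s,P[1],[258.1,210.9]),(s,K(0,0,0),[278.8,233.9])]
r=fit(obs,[.551,.011,-.15,0]); print(r.x.round(4),r.fun.reshape(-1,2).round(1).tolist())
c=cam("wrist"); st,p,R=ax(); print("wrist cam in tool",(R.T@(-c[3].T@c[4]-p)).round(3),"dir",(R.T@c[3].T[:,2]).round(2), c[0])
print(shift([.50,0.03,.28],r.x[2]),R.round(2).tolist())
E
```

```text
[ 0.5496  0.0102 -0.1734 -0.0015] [[-2.0, 0.8], [-0.8, -4.0], [-3.5, -1.5], [0.4, -0.8], [2.5, -1.6], [-0.2, -1.1], [2.4, -1.6], [0.5, 1.2], [2.2, 1.9], [1.8, -2.0], [-0.5, 1.6], [-1.3, 3.7], [3.0, -2.8], [0.9, -1.4]]
wrist cam in tool [ 0.076  0.    -0.143] dir [-0.3  -0.    0.95] 302.6740926108065
[ 0.4889 -0.5157 -0.0487 25.9665] [[0.96, 0.28, -0.0], [0.28, -0.96, -0.0], [-0.0, -0.0, -1.0]]
```

drive_tool(
  deltas=[0.015,-0.013,-0.002,2,0,0.04,-0.035,-0.004,4,0,0.07,-0.06,-0.006,6,0,0.1,-0.087,-0.008,8,0,0.13,-0.113,-0.01,10,0,0.16,-0.139,-0.013,12,0,0.19,-0.165,-0.016,14,0,0.22,-0.191,-0.018,17,0,0.25,-0.217,-0.02,20,0,0.28,-0.243,-0.022,22,0,0.31,-0.27,-0.025,24,0,0.34,-0.296,-0.028,26,0],
)

```text
time_s: 2.15
eef_pos: [0.4183, -0.2204, 0.2596]
tool_rot: [0.0, 0.996, -0.088, 0.0]
wrist_force: [1.5, -0.4, 0.2]
opening: 0.0
```

Run:
```python
from h import *
s,p,R=ax();print(s["time_s"],p,R[:2,0],s["opening"],shift([.60,.06,.28],-.1734))
```

```text
2.15 [ 0.41826143 -0.22042892  0.25959037] [ 0.98456934 -0.17499463] 3.278090561675268e-05 [ 0.1299 -0.3079 -0.0204 -0.1433]
```

drive_tool(
  deltas=[0.013,-0.03,-0.002,0,0,0.027,-0.062,-0.004,0,0,0.04,-0.094,-0.006,0,0,0.054,-0.126,-0.008,0,0,0.068,-0.16,-0.01,0,0,0.081,-0.192,-0.012,0,0,0.095,-0.225,-0.014,0,0,0.109,-0.258,-0.017,0,0,0.12,-0.285,-0.019,0,0,0.13,-0.308,-0.02,0,0,0.13,-0.308,-0.02,0,0,0.13,-0.308,-0.02,0,0],
)

```text
time_s: 3.15
eef_pos: [0.5993, 0.0595, 0.279]
tool_rot: [0.0, 0.996, -0.086, -0.0]
wrist_force: [-0.2, -0.1, -1.0]
opening: 0.0
```

Run:
```python
from h import *
c,im=shot("wrist","pics/w1.png"); K=lambda *b:(lambda w:np.array(b))
M=dict(wheel_center=(0,0,.036),pawl_hinge=(0,.135,.058),pawl_tab=(0,.135,.113),pawl_end=(0,.064,.058),transducer=(0,0,.041))
obs=[];x0=[.5496,.0102,-.1734,0]
for k,b in M.items():
    r=finder.pinpoint("wrist",k); print(k,[(round(q["score"],2),np.round(q["at"],1).tolist()) for q in r[:2]],proj(c,base2w(x0,b)).round())
    if r and k!="transducer": obs.append((c,K(*b),r[0]["at"]))
for q in finder.pinpoint("wrist","post0")[:3]:
    d=[np.linalg.norm(proj(c,base2w(x0,post(i,0)))-q["at"]) for i in range(3)]; i=int(np.argmin(d)); print("post",i,q["score"],np.round(q["at"],1),min(d))
    obs.append((c,lambda w,i=i:post(i,w),q["at"]))
r=fit(obs,x0);print(r.x.round(4),r.fun.reshape(-1,2).round(1).tolist())
print(ax()[1])
```

```text
wheel_center [(0.68, [324.2, 213.3])] [323. 206.]
pawl_hinge [(0.96, [216.7, 208.0]), (0.63, [68.7, 152.8])] [218. 211.]
pawl_tab [(0.85, [207.5, 228.4]), (0.34, [322.6, 207.7])] [208. 227.]
pawl_end [(0.8, [278.4, 215.3])] [274. 211.]
transducer [(0.72, [326.6, 208.4]), (0.49, [270.9, 206.2])] [323. 207.]
post 2 0.96 [308.  251.6] 2.75595396536343
post 0 0.57 [366.6 218.7] 2.0660602610077374
post 1 0.55 [310.9 182.1] 2.3516174223103827
[ 0.5466  0.0099 -0.19   -0.0076] [[-0.9, -4.9], [2.3, 3.7], [1.7, -1.2], [-3.3, -2.6], [-1.0, -0.5], [2.0, 1.3], [-1.2, 3.2]]
[0.59877299 0.05783096 0.27943288]
```

View pics/w1.png

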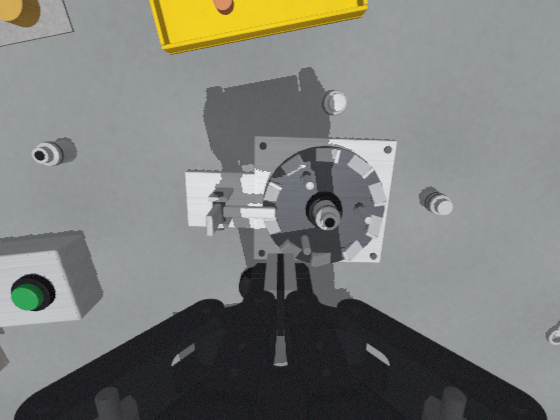

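The wrist view shows the plate corners at about (255,137), (397,141), (380,262) and (253,262), the tab at (215,220) and the posts at (310,185), (305,245) and (368,220). I'll use the plate corners to refine centre and yaw.

```bash
python3 - <<'E'
from h import *
c=cam("wrist")
C=np.array([onz(c,u,.012) for u in [(255,137),(397,141),(380,262),(253,262)]]);print(C.round(4).tolist(),C.mean(0))
e=lambda a,b:(np.linalg.norm(C[a]-C[b]).round(4),)+tuple((C[a]-C[b]).round(4))
for a,b in[(0,1),(3,2),(0,3),(1,2)]:print(e(a,b), np.arctan2(*(C[a]-C[b])[[1,0]]))
S=np.array([onz(c,u,.012) for u in [(263,146),(388,150),(373,254),(262,253)]]);print(S.round(4).tolist(),S.mean(0))
for x in([.5466,.0099,-.19],[.549,.009,-.175]):
  print([proj(c,base2w(x,b)).round(0).tolist() for b in[(.09,.095,.012),(.09,-.095,.012),(-.09,-.095,.012),(-.09,.095,.012),(.012,.135,.113),(-.012,.135,.113),(.012,.135,.058)]])
E
python3 -c "
import cv2
a=cv2.imread('pics/w1.png')[120:280,170:410]
cv2.imwrite('pics/w1c.png',cv2.resize(a,None,fx=3.3,fy=3.3,interpolation=cv2.INTER_CUBIC))"
```

```text
[[0.6517, 0.082, 0.012], [0.6138, -0.1025, 0.012], [0.4393, -0.0668, 0.012], [0.4725, 0.1214, 0.012]] [0.54430751 0.00852565 0.012     ]
(np.float64(0.1883), np.float64(0.0379), np.float64(0.1845), np.float64(0.0)) 1.3682338707868893
(np.float64(0.1911), np.float64(0.0332), np.float64(0.1882), np.float64(0.0)) 1.3960283786333114
(np.float64(0.1834), np.float64(0.1791), np.float64(-0.0394), np.float64(0.0)) -0.21671495596727405
(np.float64(0.1781), np.float64(0.1745), np.float64(-0.0357), np.float64(0.0)) -0.20182595175356552
[[0.6383, 0.0738, 0.012], [0.604, -0.0899, 0.012], [0.4544, -0.0575, 0.012], [0.4848, 0.1052, 0.012]] [0.54537434 0.00788794 0.012     ]
[[252.0, 137.0], [395.0, 139.0], [380.0, 261.0], [253.0, 260.0], [207.0, 217.0], [208.0, 237.0], [217.0, 203.0]]
[[251.0, 136.0], [395.0, 136.0], [381.0, 259.0], [254.0, 259.0], [207.0, 216.0], [209.0, 237.0], [217.0, 202.0]]
```

View pics/w1c.png

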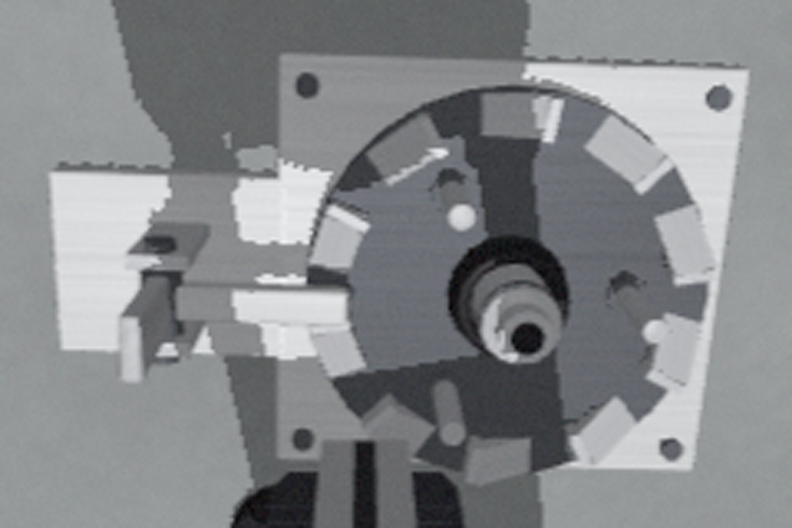

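The crop shows the post tops at (310,186), (368,220) and (307,251.5), and the tab top at (209,226). Now I'll get the wheel angle and the first approach deltas.

Run:
```python
from h import *
c=cam("wrist")
W=[onz(c,u,.081) for u in [(368.2,220.3),(310,185.8),(306.7,251.5)]]
ctr=np.mean(W,0);print("post centroid",ctr,[np.linalg.norm(w-ctr).round(4) for w in W])
for i,w in enumerate(W):
    a=np.arctan2(*(w-ctr)[[1,0]]); print(i,((np.radians([-90,30,150][i])-.20-a+np.pi)%(2*np.pi)-np.pi).round(3),w.round(4))
print("tab",onz(c,(209.4,226),.113))
B=[.5465,.009,-.20]
print("tab pred",base2w(B,(0,.135,.113)))
print(shift(base2w(B,(0,.100,.15)),-.20))
```

```text
post centroid [0.54536216 0.00851945 0.081     ] [np.float64(0.0478), np.float64(0.0477), np.float64(0.0482)]
0 -0.016 [ 0.5366 -0.0385  0.081 ]
1 -0.006 [0.5905 0.024  0.081 ]
2 -0.01 [0.5089 0.04   0.081 ]
tab [0.57303898 0.14047473 0.113     ]
tab pred [0.57332036 0.14130899 0.113     ]
[-0.0405 -0.0428  0.1294  1.4347]
```

drive_tool(
  deltas=[-0.014,-0.014,0.035,0.7,0,-0.028,-0.028,0.07,1.4,0,-0.041,-0.043,0.105,1.4,0,-0.041,-0.043,0.135,1.4,0,-0.041,-0.043,0.16,1.4,0,-0.041,-0.043,0.177,1.4,0,-0.041,-0.043,0.183,1.4,0,-0.041,-0.043,0.183,1.4,0],
)

```text
time_s: 4.17
eef_pos: [0.5654, 0.1076, 0.0952]
tool_rot: [0.0, 0.995, -0.099, -0.001]
wrist_force: [-0.1, -0.5, 0.8]
opening: -0.0001
```

Run:
```python
from h import *
s,p,R=ax();print(s["time_s"],s["wrist_force"])
B=[.5454,.0085,-.20]
print(shift(base2w(B,(0,.100,.096)),-.20)); c,im=shot("wrist","pics/w2.png")
```

```text
4.1667 [-0.08668231 -0.52309856  0.83115626]
[ 0.0001  0.0011 -0.0008  0.0642]
```

View pics/w2.png

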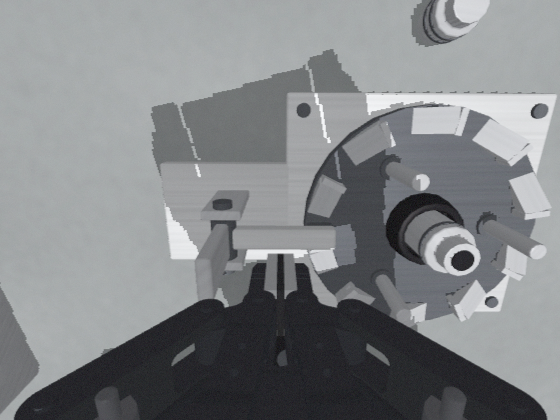

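The shut fingertips (280,265) stand over the pawl arm on the wheel side of the tab (205,275), and they are in line with it. Now push.

drive_tool(
  deltas=[0,-0.012,0,0,0,0,-0.022,0,0,0,0,-0.03,0,0,0,0,-0.038,0,0,0,0,-0.046,0,0,0,0,-0.054,0,0,0,0,-0.062,0,0,0,0,-0.07,0,0,0,0,-0.076,-0.005,0,0,0,-0.076,-0.03,0,0,0,-0.06,-0.07,0,0,0,-0.03,-0.1,0,0],
)

```text
time_s: 5.22
eef_pos: [0.5727, 0.1407, 0.1968]
tool_rot: [-0.0, 0.995, -0.098, 0.0]
wrist_force: [0.1, -0.3, 0.5]
opening: -0.0001
```

Run:
```python
from h import *
B=[.5454,.0085,-.20]
c,im=shot("wrist","pics/w3.png"); s,p,R=ax();print(s["time_s"],p,s["wrist_force"])
for k in("pawl_tab","pawl_end","pawl_hinge"):print(k,[(round(q["score"],2),np.round(q["at"]).tolist()) for q in finder.pinpoint("wrist",k)[:2]])
th=1.45
for t in(0,1.45):
  e=(0,.135-.071*np.cos(t),.058+.071*np.sin(t));tb=(0,.135+.055*np.sin(t),.058+.055*np.cos(t));print(t,"end",proj(c,base2w(B,e)).round(),"tab",proj(c,base2w(B,tb)).round())
print([proj(c,base2w(B,post(i,-.01))).round().tolist() for i in range(3)])
print("to post0 approach",shift(base2w(B,(.032,-.048,.15)),-.20))
```

```text
5.2667 [0.57382957 0.13548754 0.20235161] [ 5.34418512 -4.87956937  8.2120779 ]
pawl_tab [(0.74, [221.0, 199.0])]
pawl_end [(0.79, [292.0, 222.0]), (0.36, [219.0, 198.0])]
pawl_hinge [(0.55, [277.0, 193.0])]
0 end [353. 198.] tab [280. 216.]
1.45 end [291. 223.] tab [222. 200.]
[[485.0, 205.0], [410.0, 159.0], [399.0, 248.0]]
to post0 approach [0.0309 0.1809 0.0459 0.0261]
```

View pics/w3.png

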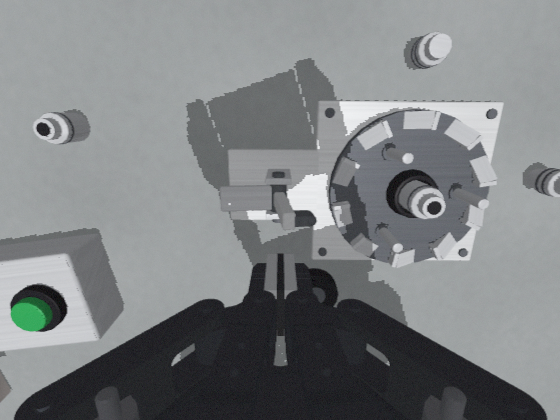

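The pawl is thrown back: tab at (220,199) and end at (291,222), as predicted for 1.45 rad. The wheel has not moved. Next I go to post0.

drive_tool(
  deltas=[0.005,0.03,0,0,0,0.011,0.065,0,0,0,0.017,0.1,0,0,0,0.023,0.135,0,0,0,0.028,0.165,0.01,0,0,0.031,0.181,0.04,0,0,0.031,0.181,0.075,0,0,0.031,0.181,0.105,0,0,0.031,0.181,0.127,0,0,0.031,0.181,0.136,0,0,0.031,0.181,0.136,0,0],
)

```text
time_s: 6.33
eef_pos: [0.5655, -0.044, 0.0563]
tool_rot: [-0.0, 0.995, -0.099, -0.002]
wrist_force: [-0.2, 0.4, 0.1]
opening: -0.0004
```

drive_tool(
  deltas=[-0.008,0,0,0,0,-0.014,0,0,0,0,-0.018,-0.001,0,0,0,-0.022,-0.002,0,0,0,-0.026,-0.003,0,0,0,-0.03,-0.004,0,0,0,-0.034,-0.005,0,0,0,-0.038,-0.006,0,0,0,-0.038,-0.006,0,0,0],
)

```text
time_s: 7.08
eef_pos: [0.5298, -0.0309, 0.0588]
tool_rot: [-0.0, 0.995, -0.099, -0.001]
wrist_force: [0.4, 0.4, 0.1]
opening: -0.0001
```

```bash
cat > m.py <<'E'
from h import *
B=[.5454,.0085,-.20]
def wheel(fn,w0=.5):
    c,im=shot("wrist",fn); s,p,R=ax(); print(s["time_s"],"F",np.round(s["wrist_force"],1))
    d=p[:2]-B[:2];co,si=np.cos(B[2]),np.sin(B[2]);print("tcp base",(co*d[0]+si*d[1]).round(4),(-si*d[0]+co*d[1]).round(4),p[2].round(4),"yaw",np.arctan2(R[1,0],R[0,0]).round(3))
    for q in finder.pinpoint("wrist","post0"):
        w=onz(c,q["at"],.081)-[B[0],B[1],.081]; r=np.hypot(w[0],w[1]); a=np.arctan2(w[1],w[0])-B[2]
        ws=[(np.radians(k)-a+np.pi)%(2*np.pi)-np.pi for k in(-90,30,150)]; i=int(np.argmin(np.abs(np.array(ws)-w0)))
        print("post",i,round(q["score"],2),np.round(q["at"]),"r",r.round(4),"w",round(ws[i],3))
    return c,im
E
python3 -c "
from m import *
wheel('pics/w4.png')"
```

```text
7.1333 F [ 0.8  0.  -0.2]
tcp base -0.0072 -0.0418 0.0587 yaw -0.198
post 2 0.63 [ 97. 321.] r 0.0511 w 0.546
post 1 0.56 [176. 167.] r 0.0489 w 0.53
```

The wheel reads about 0.535, so another 3.5 mm brings it to about 0.615. Then I back off and lift.

drive_tool(
  deltas=[-0.001,0,0,0,0,-0.002,-0.001,0,0,0,-0.003,-0.001,0,0,0,-0.0035,-0.001,0,0,0,-0.0035,-0.001,0,0,0,-0.0035,-0.001,0,0,0,0.008,0,0,0,0,0.015,0,-0.02,0,0,0.015,0,-0.055,0,0,0.015,0,-0.09,0,0,0.015,0,-0.12,0,0,0.015,0,-0.12,0,0],
)

```text
time_s: 8.18
eef_pos: [0.5476, -0.0348, 0.1841]
tool_rot: [0.0, 0.995, -0.099, 0.003]
wrist_force: [1.4, 0.2, 0.2]
opening: -0.0
```

```bash
python3 -c "
from m import *
wheel('pics/w5.png',.6)
print(shift(base2w(B,(0,.175,.18)),-.2))"
```

```text
8.2333 F [-1.  -0.3 -0.6]
tcp base 0.0098 -0.042 0.1816 yaw -0.198
post 0 0.97 [275. 251.] r 0.0472 w 0.636
post 2 0.92 [182. 245.] r 0.0499 w 0.589
post 1 0.84 [231. 166.] r 0.0475 w 0.574
[-8.50e-03 -2.17e-01 -2.00e-04  9.36e-02]
```

The three posts average 0.60. Now I go behind the standing pawl arm and tip it towards the wheel.

drive_tool(
  deltas=[-0.002,-0.035,0,0,0,-0.004,-0.07,0,0,0,-0.006,-0.105,0,0,0,-0.008,-0.14,0,0,0,-0.008,-0.175,0,0,0,-0.008,-0.205,0,0,0,-0.008,-0.217,0,0,0,-0.008,-0.217,0.015,0,0,-0.008,-0.217,0.04,0,0,-0.008,-0.217,0.065,0,0,-0.008,-0.217,0.077,0,0,-0.008,-0.217,0.077,0,0],
)

```text
time_s: 9.28
eef_pos: [0.5779, 0.179, 0.0978]
tool_rot: [0.001, 0.995, -0.099, -0.003]
wrist_force: [-0.2, -0.0, -0.9]
opening: 0.0001
```

drive_tool(
  deltas=[0,0.012,0,0,0,0,0.022,0,0,0,0,0.03,0,0,0,0,0.038,0,0,0,0,0.046,0,0,0,0,0.054,0,0,0,0,0.062,0,0,0,0,0.07,0,0,0,0,0.08,0,0,0,0,0.088,0,0,0,0,0.088,-0.03,0,0,0,0.088,-0.07,0,0],
)

```text
time_s: 10.28
eef_pos: [0.561, 0.0926, 0.1699]
tool_rot: [0.001, 0.995, -0.099, -0.003]
wrist_force: [0.7, 0.4, 0.0]
opening: 0.0002
```

```bash
cat >> m.py <<'E'
def pawl(c):
    for k in("pawl_tab","pawl_end","pawl_nose"):print(k,[(round(q["score"],2),np.round(q["at"],1).tolist()) for q in finder.pinpoint("wrist",k)[:2]])
    for t in(0,.1,.2,1.45):
        print(t,"end",proj(c,base2w(B,(0,.135-.071*np.cos(t),.058+.071*np.sin(t)))).round(1),"tab",proj(c,base2w(B,(0,.135+.055*np.sin(t),.058+.055*np.cos(t)))).round(1))
E
python3 -c "
from m import *
c,im=wheel('pics/w6.png',.6)
pawl(c)
print(shift(base2w(B,(.010,-.042,.18)),-.2))"
```

```text
10.3333 F [ 4.   1.9 11.1]
tcp base 0.0026 0.0869 0.1791 yaw -0.199
post 2 0.97 [329. 238.] r 0.05 w 0.566
post 1 0.91 [395. 149.] r 0.0496 w 0.562
post 0 0.75 [428. 244.] r 0.0478 w 0.642
post 2 0.33 [176. 224.] r 0.1707 w 0.985
pawl_tab [(0.97, [175.6, 222.1])]
pawl_end [(0.9, [297.6, 213.8])]
pawl_nose [(0.88, [294.9, 202.1])]
0 end [304.  203.2] tab [209.2 225.5]
0.1 end [304.2 205.6] tab [201.5 225.4]
0.2 end [303.6 208.1] tab [194.1 225. ]
1.45 end [217.  233.9] tab [158.  205.4]
[ 0.0095  0.1287 -0.0083  0.0861]
```

View pics/w6.png

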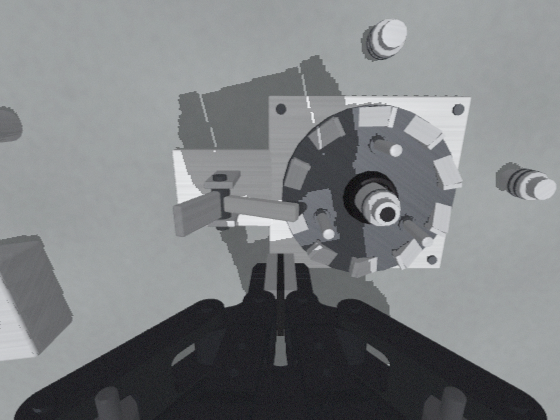

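The picture caught the pawl in mid-fall: end (298,214), tab (176,222), about 0.45 rad. Next I measure again now that it has landed.

```bash
python3 -c "
from m import *
c,im=wheel('pics/w7.png',.6)
pawl(c)
a=cv2.imread('pics/w7.png')[80:290,150:490]
cv2.imwrite('pics/w7c.png',cv2.resize(a,None,fx=2.3,fy=2.3,interpolation=cv2.INTER_CUBIC))"
```

```text
10.5833 F [-0.3  0.1 -1. ]
tcp base -0.0001 0.0866 0.1711 yaw -0.198
post 2 0.94 [329. 240.] r 0.0512 w 0.572
post 1 0.79 [396. 154.] r 0.0479 w 0.566
post 0 0.73 [425. 241.] r 0.0431 w 0.604
post 1 0.57 [369. 197.] r 0.0208 w -0.301
pawl_tab [(0.56, [207.6, 228.0])]
pawl_end [(0.7, [306.9, 205.7]), (0.3, [427.0, 241.8])]
pawl_nose [(0.69, [291.1, 197.3]), (0.17, [375.2, 50.6])]
0 end [305.3 205.3] tab [211.7 227.3]
0.1 end [305.5 207.7] tab [204.1 227.1]
0.2 end [304.9 210.1] tab [196.8 226.7]
1.45 end [219.6 235.6] tab [160.7 207.3]
```

View pics/w7c.png

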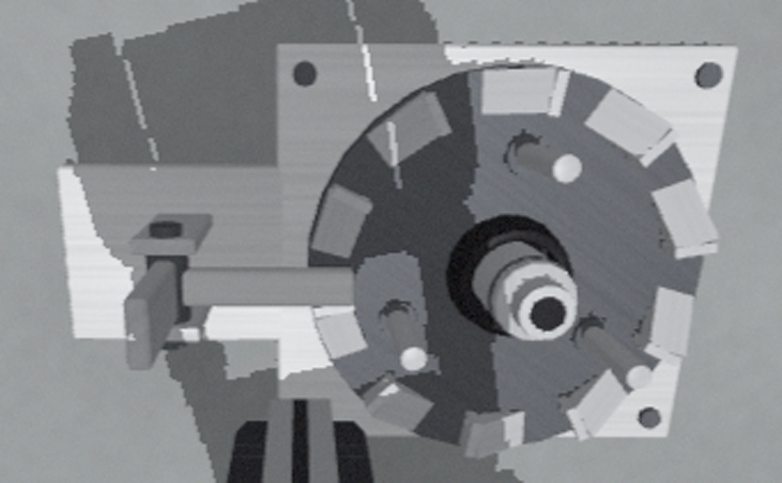

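The crop shows the arm level with its end between teeth, the tab at about (208,228), about 0.05 rad or less, and the wheel at about 0.58. I'll nudge the wheel a little further back by post0 to about 0.65 so the nose sits fully at the bottom of the notch, and watch the force.

drive_tool(
  deltas=[0.007,0.03,0,0,0,0.014,0.065,0,0,0,0.02,0.1,0,0,0,0.025,0.129,0,0,0,0.025,0.129,0.03,0,0,0.025,0.129,0.065,0,0,0.025,0.129,0.095,0,0,0.025,0.129,0.111,0,0,0.025,0.129,0.111,0,0,0.013,0.127,0.111,0,0,0.003,0.126,0.111,0,0,-0.005,0.126,0.111,0,0],
)

```text
time_s: 11.78
eef_pos: [0.5328, -0.0285, 0.0615]
tool_rot: [-0.0, 0.995, -0.099, 0.0]
wrist_force: [-0.2, -0.5, 0.4]
opening: 0.0004
```

drive_tool(
  deltas=[-0.002,0,0,0,0,-0.003,0,0,0,0,-0.004,0,0,0,0,-0.005,0,0,0,0,-0.006,0,0,0,0,-0.007,0,0,0,0,-0.007,0,0,0,0],
)

```text
time_s: 12.37
eef_pos: [0.5274, -0.0275, 0.061]
tool_rot: [-0.0, 0.995, -0.099, 0.001]
wrist_force: [4.3, 1.7, 1.4]
opening: 0.0001
```

```bash
python3 -c "
from m import *
c,im=wheel('pics/w8.png',.6)"
```

```text
12.4167 F [4.4 1.8 0.9]
tcp base -0.0105 -0.0388 0.061 yaw -0.199
post 1 0.72 [193. 160.] r 0.0482 w 0.605
post 2 0.71 [101. 307.] r 0.0507 w 0.609
```

drive_tool(
  deltas=[-0.001,0,0,0,0,-0.002,0,0,0,0,-0.002,0,0,0,0],
)

```text
time_s: 12.72
eef_pos: [0.5253, -0.027, 0.061]
tool_rot: [-0.0, 0.995, -0.099, 0.001]
wrist_force: [5.6, 2.3, 0.2]
opening: 0.0002
```

drive_tool(
  deltas=[0.01,0,0,0,0,0.025,0,0,0,0,0.025,0,-0.03,0,0,0.025,-0.02,-0.07,0,0,0.03,-0.05,-0.11,0,0,0.035,-0.09,-0.125,0,0,0.035,-0.12,-0.13,0,0,0.035,-0.12,-0.13,0,0,0.035,-0.12,-0.13,0,0],
)

```text
time_s: 13.47
eef_pos: [0.5832, 0.0854, 0.1913]
tool_rot: [0.0, 0.995, -0.098, 0.0]
wrist_force: [-1.0, -0.7, 0.3]
opening: 0.0002
```

```bash
python3 -c "
from m import *
c,im=wheel('pics/w9.png',.6)
pawl(c)
a=cv2.imread('pics/w9.png')[80:290,150:490]
cv2.imwrite('pics/w9c.png',cv2.resize(a,None,fx=2.3,fy=2.3,interpolation=cv2.INTER_CUBIC))"
```

```text
13.5167 F [ 0.3 -1.  -0.4]
tcp base 0.0214 0.0815 0.1906 yaw -0.197
post 0 0.85 [406. 259.] r 0.045 w 0.706
post 1 0.85 [384. 175.] r 0.0496 w 0.634
post 2 0.8 [318. 250.] r 0.0518 w 0.646
pawl_tab [(0.81, [213.8, 243.9])]
pawl_end [(0.98, [300.8, 220.9]), (0.65, [31.1, 148.5])]
pawl_nose [(0.75, [286.3, 213.0])]
0 end [299.2 220.8] tab [214.1 243.6]
0.1 end [299.3 223.3] tab [207.2 243.4]
0.2 end [298.6 225.9] tab [200.7 243. ]
1.45 end [221.2 252. ] tab [167.1 222.6]
```

View pics/w9c.png

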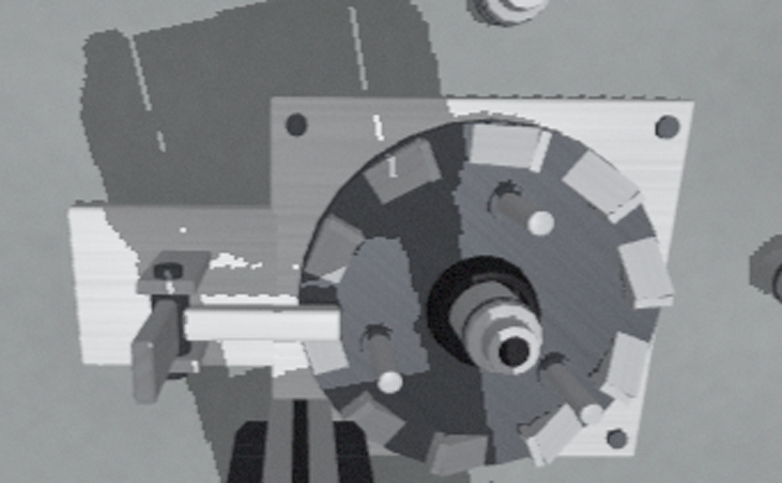

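The pawl is home: tab (213.8,243.9) against (214.1,243.6) predicted for 0 rad. The wheel is at about 0.65 and the transducer is standing in its cup. The arm is clear, so I hand the job in.

```bash
python3 -c "
from plant import workorder
print(workorder.finish_job())"
```

```text
the job is handed in; nothing more can be done
None
```

I handed the job in at about 14 s of the allowed 51 s. My last checks show the wheel one notch back with the pawl home in it; the hand-in reported no verdict.

- **Pawl thrown back:** I pushed the upright tab with the shut fingertips. The networks' tab and end points matched the predicted positions for 1.45 rad, and the wheel had not moved.
- **Wheel turned:** I pushed post0 clockwise to about 0.60 rad. I then tipped the standing arm over and the pawl dropped to roughly 0.05 rad.
- **Pawl seated:** A small extra nudge backward at post0, with 6 N at most, let it drop the rest of the way.

**Last checks**
- **Pawl:** its tab was within 0.5 px of the prediction for 0 rad, and its end within 2 px.
- **Wheel:** the three posts disagreed slightly, at 0.63, 0.65 and 0.71 rad. The mean is about 0.66, and all three are inside the 0.41 to 0.74 limits.
- **Transducer:** it was standing upright in its cup in the last picture.
- **Arm:** it was clear, at 0.19 m height.
- **Bystanders and green button:** I did not measure these again at the end. The arm never went near them.

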